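# Pack the drive kit case in layers

## Task

Pack the olive tool case: stand the widest of the three steel sockets upright in the round pocket on the floor of the case, then lay the long steel drive handle flat in the long slot that runs over the top of it. Do the socket first, since the handle covers it, and leave the two smaller sockets and the short handle where they are.

Things in the scene. Friction and masses are not known exactly. Their poses are not given: they have to be found in the camera images.
- big_socket_mid (a point): steel drive socket standing upright, a plain round drum with a recess in its top, 50 mm across and 40 mm high; the widest of three, about 0.32 kg. Point: its centre, half-way up; z is its axis, upwards. To be packed first.
- long_handle_mid (a point): the long drive handle: a straight flat-sided steel bar lying on the table, 220 mm long, 20 mm wide, 18 mm high, about 0.4 kg, with a dark grip towards one end. Point: its centre, half-way up and half-way along; x runs along the bar, z up. Either end may go either way in the slot.
- case: the olive open-topped tool case, fixed to the table: 256 mm long (x), 182 mm wide (y), walls 62 mm high and 6 mm thick. Origin: under its centre, on the table; x runs along the case and its slot, z up.
- pocket (a point): the round pocket in the middle of the case: its centre on the case's inner floor, 6 mm above the table; x along the case, z up. A ring collar round it is 12 mm high, 70 mm inside and 78 mm outside diameter. Outside the collar the floor is clear to 70 mm either way along x (grey insert blocks) and 85 mm either way along y (side walls).
- slot (a point): middle of the long slot, above the pocket at the height of the slot's floor, 52 mm above the table (6 mm over the packed socket's top); x along the slot. The slot's floor is the tops of two grey blocks, 70 to 122 mm either way along x, with black cheeks 16 mm high and 42 mm apart; end walls at 122 mm. Between the blocks it is open, with room for fingers beside the handle.
- mid_socket_mid (a point): steel drive socket standing upright, a plain round drum with a recess in its top, 35 mm across and 40 mm high; bystander. Point: its centre, half-way up; z is its axis, upwards. Leave it alone.
- small_socket_mid (a point): steel drive socket standing upright, a plain round drum with a recess in its top, 27 mm across and 34 mm high; bystander. Point: its centre, half-way up; z is its axis, upwards. Leave it alone.
- short_handle_mid (a point): short drive handle, like the long one but 110 mm long (20 mm wide, 18 mm high), lying on the table; too short for the slot, a bystander. Point: its centre; x along the bar. Leave it alone.
Mind the look-alikes: they are no part of the job. What is shaped like the part that bears long_handle_mid but blue or pink is not meant.

How it is judged (in metres and radians):
On the way:
1. the widest socket stands in the round pocket while the long handle is not yet over it (horizontal distance between big_socket_mid and pocket below 0.018 m and z of big_socket_mid in the frame of pocket between 0.014 and 0.026 m and angle between big_socket_mid's own z axis and vertical below 0.17 rad and horizontal distance between long_handle_mid and slot above 0.08 m), for 0.2 s.
At the end, for the whole second after the job is handed in: The widest socket stands upright (within 10 degrees) on the case floor inside the round pocket, its centre within 18 mm of the pocket's, and the long handle lies on the slot's floor above it, its centre within 22 mm of the slot's middle and along the slot within 10 degrees; both at rest (horizontal distance between big_socket_mid and pocket below 0.018 m and z of big_socket_mid in the frame of pocket between 0.014 and 0.026 m and angle between big_socket_mid's own z axis and vertical below 0.17 rad and horizontal distance between long_handle_mid and slot below 0.022 m and z of long_handle_mid in the frame of slot between 0.004 and 0.015 m and angle between the x axis of long_handle_mid and the x axis of slot, either way round below 0.17 rad and linear speed of each of big_socket, long_handle below 0.02 m/s); the robot touches nothing.
It fails at once if a smaller socket or the short handle is moved by more than 30 mm (distance of any of mid_socket_mid, small_socket_mid, short_handle_mid from where it was at the start of the episode above 0.03 m).
It also fails if it takes over 61 s, if anything falls off the work surface, if the arm or the gripper's body presses on something with over 40 N, if the wrist force passes 120 N, or if a joint passes its speed limit or range.

## Robot

A 6-joint arm with a two-finger parallel gripper is mounted at the origin on the work surface. World frame = base frame: x ahead of the robot, y to its left, z up, the work surface at z = 0. Lengths are in mm, angles in degrees, forces in N, time in s.
With the tool pointing down it reaches from about 325 to 925 mm from the base axis. Payload 3.1 kg.
Tool frame: the origin (TCP) lies at the very end of the fingers, on their centre line; the grasp point (between the pads) lies grasp_offset behind it (grasp_offset is the distance from the TCP to the grasp point, in mm); z points along the fingers, x is the direction in which the jaws open and shut, and the axes are right-handed (so a half turn about z gives the same grasp; the last joint's range is limited). The gripper opens to 85 mm and grips with 20 to 120 N. Pads are 22 mm wide; open, the fingers measure 114 mm over their backs; the gripper's body (76 mm by 85 mm) begins 54 mm behind the grasp point. The pads swing forward as they close: fully open they stand 13 mm farther back than shut.
Start: joints at [67.655, 12.427, 92.441, -0, 75.132, -6.429], TCP at [171.381, 601.055, 209.5] pointing down, gripper open.
Joint ranges: [-157.48, 157.48], [-44.54, 120.13], [17.64, 146.25], [-64.5, 244.5], [7.68, 150.69], [-147.95, 147.95]. Speed limits (degrees/s): [159.86, 159.86, 180, 180, 180, 180].

## Interface

Orientations are given as [roll, pitch, yaw] about the fixed x, y, z axes, in that order (R = Rz(yaw) Ry(pitch) Rx(roll)).
In Python, from station import * gives the robot as it stands. Calls block until the motion is done:
- goto(position, orientation): joint-space move of the TCP to a pose.
- move_l(position, attitude=None, speed=150): straight line of the TCP; attitude=None keeps the orientation; speed is the mean speed in mm/s.
- move_j(angles): joint-space move.
- grip(opening, squeeze=None): finger opening in mm; squeeze is the grip in N (None keeps the last); returns when the fingers have stopped.
- wait(seconds).
- solve_ik(position, orientation): joint angles nearest the present ones, or None.
- get_obs(): the state.
- get_image(name): name is "scene" or "top" or "wrist"; returns the picture (384x512x3 uint8, red, green, blue); there is no depth.
- get_calibration(name): a dict with "fx", "fy", "cx", "cy" (pixels), "D" ([k1, k2, p1, p2, k3] as OpenCV has them; the pictures are not rectified), "R" (3x3) and "t" (3): a world point X has camera coordinates R X + t; the wrist camera has in their place "mount" (4x4, takes a point from camera to tool coordinates, whose origin is the TCP and whose axes are the tool frame's). Camera axes: x right, y down, z forward; pixel columns grow to the right and rows downward; lengths in mm; the calibration is good to about 2 mm. A picture is of the moment at which its call begins: read the wrist's pose just before it. get_calibration takes no time and is no camera call.
A pose or a line that the arm cannot do raises Unreachable and nothing moves.
- sign_off(): hands the job in, once; it reports no verdict.
Trained networks look in the newest picture that a camera, given by its name, has taken for a name from the list of things; names that differ only in an ending like _2 or _b are one class to them, and where a whole thing is asked for, a point or a joint stands for the part that bears it (a point fixed in the world has none). Each returns a list of dicts, best first, with "score" (0 to 1); they miss things now and then, are a little off and sometimes report something else, mostly with a low value. They report only what shows in the picture. A call takes as long as a camera call. They do not tell look-alikes from the thing itself.
- spot_in(name, camera): "extent" ([centre column, centre row, width, height] in pixels, round what is visible of it).
- regions_of(name, camera): "region" (384x512 bool, what is visible of it) and "extent" ([centre column, centre row, width, height] in pixels, round what is visible of it).
The state is a dict: "t": time; "joint_pos": joint angles; "qvel": joint speeds; "effort": joint torques, N m; "tcp_pos": TCP position; "ee_rot": TCP orientation; "wrist_force": force on the tool from outside, world axes, zero at the start; "moment": the same for the moment, N m; "grip_width": finger opening in mm.
Only numpy, scipy, OpenCV 4.12 (cv2) and the standard library are available. Lean on these libraries where they do the work, as an engineer would, in place of code of your own. Each camera call takes 0.05 s, during which the arm holds its last target.

## Working session

There is one attempt and no reset: what is moved stays moved. The work goes in short steps, each a Python script; the robot and the scene stay as the last script left them, time stands still between calls to the robot, and variables do not carry over. Pictures are saved under pics/ and viewed, and the job is handed in when it is done.

```bash
ls; mkdir -p pics
python3 - <<'E'
from station import *
import cv2, numpy as np
o=get_obs(); print(o)
for n in ["scene","top","wrist"]:
    im=get_image(n); cv2.imwrite(f"pics/{n}0.png",im[:,:,::-1]); print(n,get_calibration(n))
try: print(grasp_offset)
except Exception as e: print(e)
E
```

```text
pics
{'t': 0.0, 'joint_pos': array([ 6.76551204e+01,  1.24766158e+01,  9.25311515e+01,  1.48337548e-03,
        7.51319695e+01, -6.42917626e+00]), 'qvel': array([ 0.02349565, -0.01832633, -0.05320693, -0.07705869, -0.01724631,
       -0.07328367]), 'effort': array([ 1.99714832e-04, -3.96849740e+01, -3.03853190e+01, -1.39580134e-04,
        9.82200843e-03, -1.04950374e-05]), 'tcp_pos': array([171.02629212, 600.22099079, 208.14551774]), 'ee_rot': array([-1.79982929e+02,  1.38697603e-01,  7.40839350e+01]), 'wrist_force': array([ 0.30839529,  0.13719692, -1.17774956]), 'moment': array([0.03137008, 0.03839399, 0.04205741]), 'grip_width': 85.08470628890844}
scene {'fx': 451.0173198165434, 'fy': 451.0173198165434, 'cx': 256.98759089342866, 'cy': 189.85273060545038, 'D': array([-0.0329705,  0.       ,  0.       ,  0.       ,  0.       ]), 'R': array([[-0.54822987,  0.83631212, -0.00510437],
       [ 0.70503651,  0.4588743 , -0.54070129],
       [-0.44985278, -0.30002737, -0.84119918]]), 't': array([ 457.61207276, -160.00907635, 1466.71437582])}
top {'fx': 369.67421619506655, 'fy': 369.674216
[... 208 characters left out ...]
2819, -0.02011756, -0.12676936],
       [ 0.12729649, -0.02753422, -0.99148246]]), 't': array([-270.35702226,  463.10013612, 1234.84094467])}
wrist {'fx': 309.34788481208193, 'fy': 309.34788481208193, 'cx': 253.2625258055805, 'cy': 194.92986385254414, 'D': array([-0.01235739,  0.        ,  0.        ,  0.        ,  0.        ]), 'mount': array([[ 9.99999843e-01, -2.16589165e-04, -5.16311159e-04,
         6.67166177e-01],
       [ 3.74163071e-04,  9.44515342e-01,  3.28467089e-01,
        -8.48414505e+01],
       [ 4.16521398e-04, -3.28467231e-01,  9.44515275e-01,
        -1.64360889e+02],
       [ 0.00000000e+00,  0.00000000e+00,  0.00000000e+00,
         1.00000000e+00]])}
18.700000000000003
```

View pics/scene0.png

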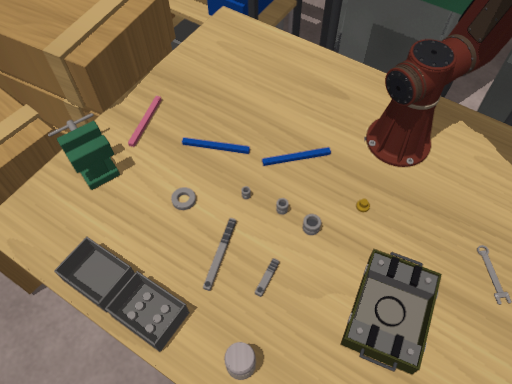

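View pics/top0.png

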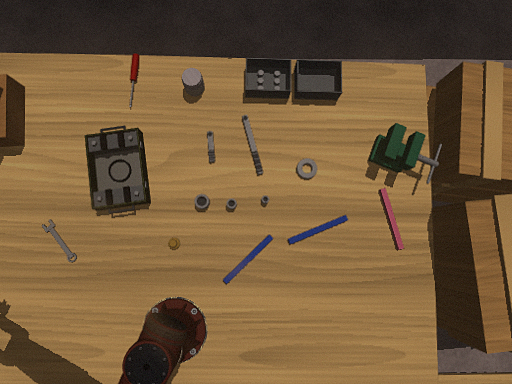

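View pics/wrist0.png

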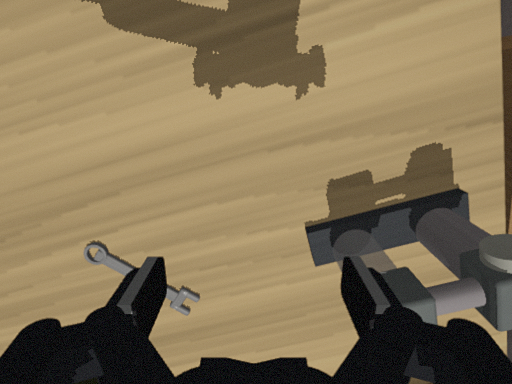

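The scene view shows the widest socket at about (312,225), the long handle at (220,255) and the case at (392,310). In the top view they are at (202,202), (252,145) and (118,170). The blue and pink bars are the look-alikes. Next I'll run the networks and convert pixels to positions.

```bash
cat > h.py <<'E'
from station import *
import cv2, numpy as np
from scipy.spatial.transform import Rotation as Ro
def cam(n,obs=None):
    c=get_calibration(n)
    K=np.array([[c['fx'],0,c['cx']],[0,c['fy'],c['cy']],[0,0,1]])
    if n=='wrist':
        o=obs; Rt=Ro.from_euler('xyz',o['ee_rot'],degrees=True).as_matrix()
        M=np.array(c['mount']); Rcw=Rt@M[:3,:3]; C=Rt@M[:3,3]+o['tcp_pos']
    else:
        Rcw=np.array(c['R']).T; C=-Rcw@np.array(c['t'])
    return K,np.array(c['D']),Rcw,C
def ray(uv,cm):
    K,D,R,C=cm
    p=cv2.undistortPoints(np.array(uv,float).reshape(-1,1,2),K,D).reshape(-1,2)
    d=np.c_[p,np.ones(len(p))]@R.T
    return C,d
def at_z(uv,z,cm):
    C,d=ray(uv,cm); return C+d*((z-C[2])/d[:,2])[:,None]
def proj(X,cm):
    K,D,R,C=cm
    X=np.array(X,float).reshape(-1,3)
    rv=cv2.Rodrigues(R.T)[0]
    return cv2.projectPoints(X,rv,-R.T@C,K,D)[0].reshape(-1,2)
E
python3 - <<'E'
from h import *
for n in ["top","scene"]:
    im=get_image(n); cm=cam(n)
    for nm in ["big_socket_mid","mid_socket_mid","small_socket_mid","long_handle_mid","short_handle_mid","case"]:
        for r in regions_of(nm,n)[:4]:
            ys,xs=np.nonzero(r['region']); c=[xs.mean(),ys.mean()]
            z={'big_socket_mid':20,'mid_socket_mid':20,'small_socket_mid':17,'case':40}.get(nm,12)
            box=cv2.minAreaRect(np.c_[xs,ys].astype(np.float32))
            cor=at_z(cv2.boxPoints(box),z,cm)
            L=np.linalg.norm(cor[1]-cor[0]),np.linalg.norm(cor[2]-cor[1])
            e=cor[1]-cor[0] if L[0]>L[1] else cor[2]-cor[1]
            print(n,nm,round(r['score'],2),np.round(c,1),at_z(c,z,cm)[0].round(1),np.round(L,0),round(np.degrees(np.arctan2(e[1],e[0])),1))
E
```

```text
top big_socket_mid 0.47 [202.1 201. ] [434.6 -80.1  20. ] [48. 48.] -178.2
top mid_socket_mid 0.56 [231.6 203.5] [ 427.9 -181.9   20. ] [31. 38.] -178.7
top small_socket_mid 0.48 [265.4 198.8] [ 447.  -298.3   17. ] [24. 24.] -179.3
top long_handle_mid 0.76 [390.6 217.1] [ 391.2 -740.3   12. ] [ 27. 218.] -164.7
top long_handle_mid 0.74 [246.4 259.8] [ 236.6 -236.3   12. ] [218.  24.] -44.3
top long_handle_mid 0.66 [318.  228.7] [ 346.8 -482.5   12. ] [219.  24.] -67.0
top long_handle_mid 0.61 [253.  146.1] [ 634.7 -252.3   12. ] [ 28. 220.] -164.5
top short_handle_mid 0.49 [211.  145.6] [ 632.7 -103.5   12. ] [ 22. 110.] -173.9
top case 0.61 [117.  168.7] [537.7 212.   40. ] [207. 298.] -169.2
scene big_socket_mid 0.66 [310.4 223.9] [432.8 -82.   20. ] [49. 65.] 29.0
scene mid_socket_mid 0.65 [281.2 205.9] [ 427.4 -182.6   20. ] [32. 47.] 31.2
scene long_handle_mid 0.9 [144.  122.3] [ 396.7 -737.6   12. ] [226.  33.] -164.3
scene long_handle_mid 0.86 [219.4 254.1] [ 647.1 -246.5   12. ] [225.  26.] -163.0
scene long_handle_mid 0.83 [215.5 144.8] [ 344.2 -480.7   12. ] [ 34. 217.] 113.2
scene long_handle_mid 0.67 [295.3 155.8] [ 242.6 -243.7   12. ] [225.  35.] 135.8
scene short_handle_mid 0.66 [392.3 311.7] [536.5 219.2  12. ] [315. 220.] -169.6
scene short_handle_mid 0.61 [265.5 277.9] [ 636.2 -102.9   12. ] [112.  25.] -173.9
scene case 0.77 [392.4 311.7] [548.3 217.3  40. ] [307. 212.] -169.6
```

Run:
```python
from h import *
import pickle
print(solve_ik([540,213,230],[180,0,-80]),solve_ik([435,-81,200],[180,0,-80]),solve_ik([640,-249,200],[180,0,-75]))
goto([540,213,230],[180,0,-80])
wait(0.2)
o=get_obs(); im=get_image("wrist"); print(o['t'],o['tcp_pos'],o['ee_rot'])
cv2.imwrite("pics/w1.png",im[:,:,::-1]); pickle.dump((o,im),open("w1.pkl","wb"))
goto([435,-81,230],[180,0,-80])
wait(0.2)
o=get_obs(); im=get_image("wrist"); print(o['t'],o['tcp_pos'],o['ee_rot'])
cv2.imwrite("pics/w2.png",im[:,:,::-1]); 
R=regions_of("big_socket_mid","wrist");pickle.dump((o,im,R),open("w2.pkl","wb"))
cm=cam('wrist',o)
for r in R:
    ys,xs=np.nonzero(r['region']); c=[xs.mean(),ys.mean()]; print(r['score'],r['extent'],c,at_z(c,20,cm),at_z(c,40,cm))
```

```text
[14.60045735  6.10574989 97.40789796  0.         76.48635215 94.60045735] [-1.96505143e+01 -1.02939551e+01  1.16574541e+02 -2.54444375e-14
  7.37194140e+01  6.03494857e+01] [-2.71095818e+01  2.01990950e+01  8.38174060e+01 -2.54444375e-14
  7.59834990e+01  4.78904182e+01]
2.9833 [539.71968942 213.69923859 229.95838245] [ 1.79995322e+02  4.32662061e-03 -7.99219061e+01]
4.425 [435.50967647 -80.22817921 230.0350842 ] [-1.79995443e+02  8.81825832e-03 -7.99004873e+01]
0.83 [253.9, 164.8, 40.6, 44.8] [np.float64(253.36929185969558), np.float64(162.60555923229649)] [[432.75426296 -80.33258736  20.        ]] [[437.35648982 -79.49862923  40.        ]]
```

View pics/w1.png

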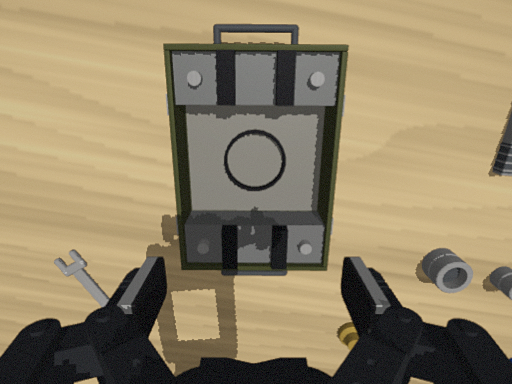

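View pics/w2.png

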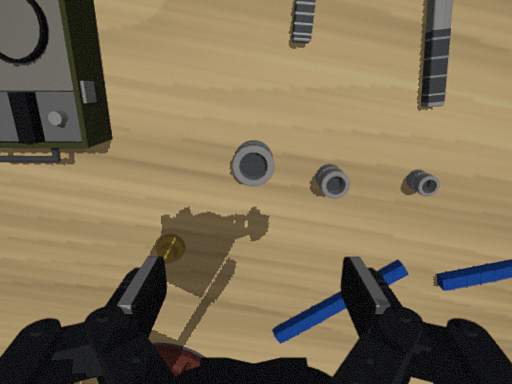

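Picture w1 shows the whole case: rim corners near (165,45), (347,45), (181,270), (327,270), and the collar at (255,160). Picture w2 shows the widest socket's top at (254,165), standing clear of the others. Next I'll fit models to both.

```bash
cat > fit.py <<'E'
from h import *
import pickle
from scipy.optimize import least_squares
def hull_centroid(P):
    m=np.zeros((384*4,512*4),np.uint8)
    cv2.fillConvexPoly(m,np.round(cv2.convexHull((P*4+1.5).astype(np.float32))).astype(np.int32),1)
    ys,xs=np.nonzero(m); return np.array([(xs.mean()-1.5)/4,(ys.mean()-1.5)/4]),m[::4,::4]
def cyl(c,r,z0,z1,n=60):
    a=np.linspace(0,2*np.pi,n,endpoint=False)
    return np.vstack([np.c_[c[0]+r*np.cos(a),c[1]+r*np.sin(a),np.full(n,z)] for z in (z0,z1)])
def fit_cyl(mask,cm,c0,r,z0,z1):
    ys,xs=np.nonzero(mask); t=np.array([xs.mean(),ys.mean()]); c=np.array(c0,float)
    for _ in range(6):
        h,m=hull_centroid(proj(cyl(c,r,z0,z1),cm))
        c+=(at_z(t,(z0+z1)/2,cm)-at_z(h,(z0+z1)/2,cm))[0,:2]
    return c,(m.astype(bool)&mask).sum()/(m.astype(bool)|mask).sum()
E
python3 - <<'E'
from fit import *
o,im,R=pickle.load(open("w2.pkl","rb")); cm=cam('wrist',o)
print("socket",fit_cyl(R[0]['region'],cm,[433,-80],25,0,40))
o,im=pickle.load(open("w1.pkl","rb")); cm=cam('wrist',o)
g=im.max(2); 
# ring
m=(g[120:200,215:295]<70).astype(np.uint8); n,l,s,c=cv2.connectedComponentsWithStats(m); k=1+np.argmax(s[1:,4]); 
ys,xs=np.nonzero(l==k); print(s[k]); 
cn,_=cv2.findContours((l==k).astype(np.uint8),cv2.RETR_EXTERNAL,cv2.CHAIN_APPROX_NONE)
e=cv2.fitEllipse(cn[0]); ct=np.array(e[0])+[215,120]; print(e,ct,"ring",at_z(ct,18,cm), at_z(ct,6,cm))
# corners
c4=np.array([[165,45],[347,45],[327,270],[181,270]],float); print(at_z(c4,62,cm).round(1))
S=np.array([[128,91],[128,-91],[-128,-91],[-128,91]])
def mod(p,S,z):
    a=p[2]; Rm=np.array([[np.cos(a),-np.sin(a)],[np.sin(a),np.cos(a)]]); return np.c_[S@Rm.T+p[:2],np.full(len(S),z)]
f=lambda p:(proj(mod(p,S,62),cm)-c4).ravel()
r=least_squares(f,[540,213,.17]); p=r.x; print("case",p[:2],np.degrees(p[2]),r.fun.round(1))
vis=cv2.resize(im[:,:,::-1],None,fx=2,fy=2,interpolation=cv2.INTER_NEAREST)[:600,200:800].copy()
def dr(P,col):
    cv2.polylines(vis,[np.round(proj(P,cm)*2+.5-[200,0]).astype(np.int32)],True,col,1)
dr(mod(p,S,62),(0,0,255))
T=np.array([[128,91],[128,-91],[-128,-91],[-128,91]])
dr(mod(p,T-np.sign(T)*6,62),(0,255,255))
a=np.linspace(0,2*np.pi,40)
for rr in (35,39): dr(mod(p,rr*np.c_[np.cos(a),np.sin(a)],18),(0,255,0))
for s in (1,-1): dr(mod(p,np.array([[70,-21],[70,21],[122,21],[122,-21]])*s,52),(255,0,0))
cv2.imwrite("pics/fit1.png",vis)
E
```

```text
socket (array([433.97921685, -80.08922802]), np.float64(0.9466415568110483))
[  9  10  62  61 690]
((39.265201568603516, 40.10329055786133), (60.262874603271484, 60.75457763671875), 60.284385681152344) [254.26520157 160.10329056] ring [[539.80457923 212.95380131  18.        ]] [[537.14688399 212.43596591   6.        ]]
[[647.2 320.8  62. ]
 [678.3 145.8  62. ]
 [428.3 101.3  62. ]
 [396.7 280.1  62. ]]
case [537.02883532 211.79580648] 9.799468669975168 [-2.4 -1.   2.  -0.1  0.4  1.4  0.2  0.9]
```

View pics/fit1.png

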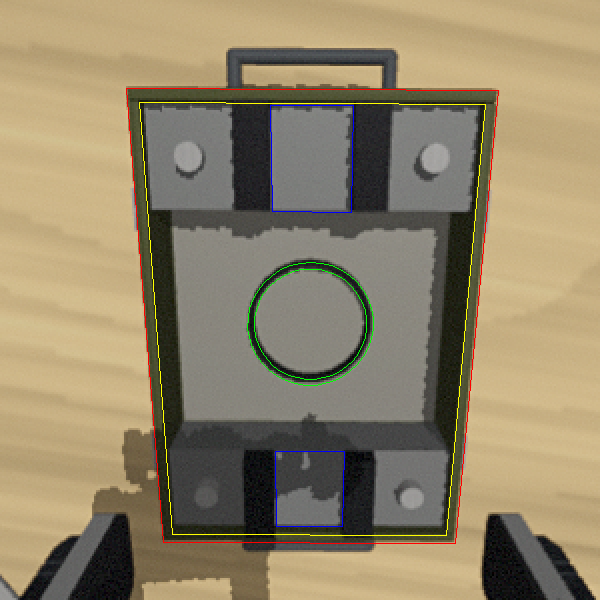

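The model overlays match well: case at about (538,212), yaw 9.8°; socket at (434,-80). Next is the socket pick.

Run:
```python
from h import *
move_l([434,-80,60],[180,0,-80.2],speed=250)
move_l([434,-80,14],speed=80)
print(get_obs()['tcp_pos'])
grip(45,60); o=get_obs(); print(o['t'],o['grip_width'],o['tcp_pos'],o['wrist_force'])
move_l([434,-80,60],speed=100)
o=get_obs(); print(o['t'],o['grip_width'],o['wrist_force'])
cv2.imwrite("pics/w3.png",get_image("wrist")[:,:,::-1]);cv2.imwrite("pics/s3.png",get_image("scene")[100:330,200:,::-1].repeat(2,0).repeat(2,1))
```

```text
[434.45372289 -80.17479333  14.34461971]
6.5667 45.16173713373212 [435.23221424 -80.25225539  15.89787744] [-2.51896184  0.61373824  9.83710619]
7.175 44.95006583202513 [ 0.5207232  -0.42000292 -0.61954609]
```

View pics/w3.png

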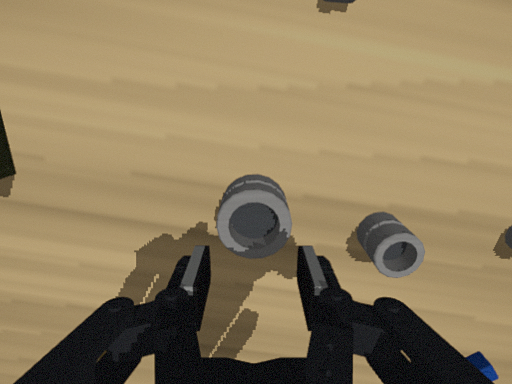

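View pics/s3.png

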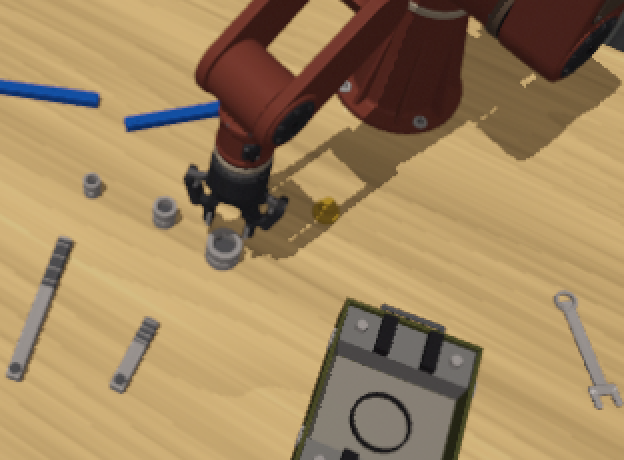

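The gripper closed to the commanded 45 mm and missed: in w3 the socket still stands upright near (254,215). I'll re-measure it.

Run:
```python
from fit import *
grip(85)
o=get_obs(); im=get_image("wrist"); R=regions_of("big_socket_mid","wrist"); cm=cam('wrist',o)
print(o['t'],o['tcp_pos'],o['ee_rot'])
for r in R: 
    print(r['score'],r['extent'],fit_cyl(r['region'],cm,[433,-80],25,0,40))
    if r is R[0]:
        vis=im[:,:,::-1].copy()
        c,_=fit_cyl(r['region'],cm,[433,-80],25,0,40)
        for cc,col in ((c,(0,0,255)),([434,-80],(0,255,0))):
            for p in proj(cyl(cc,25,0,40),cm): cv2.circle(vis,tuple(int(round(x)) for x in p),0,col,-1)
        # predicted tip positions
        for h in (0,10,18.7):
            Rt=Ro.from_euler('xyz',o['ee_rot'],degrees=True)
            for s in (-42,42): 
                p=proj(o['tcp_pos']+Rt.apply([s,0,-h]),cm)[0]; cv2.circle(vis,tuple(int(round(x)) for x in p),2,(255,0,255),-1)
        cv2.imwrite("pics/w4.png",vis)
im=get_image("top"); 
for r in regions_of("big_socket_mid","top")[:1]:
    print("top",fit_cyl(r['region'],cam('top'),[433,-80],25,0,40))
```

```text
7.75 [433.96869609 -79.98867916  59.89458358] [ 1.79991669e+02  5.06561913e-03 -8.02013153e+01]
0.8 [255.4, 217.2, 82.9, 84.7] (array([433.76064592, -79.92037514]), np.float64(0.976398934145413))
0.43 [7.2, 146.1, 14.4, 62.2] (array([442.04342211, 123.86295898]), np.float64(0.6061571125265393))
```

View pics/w4.png

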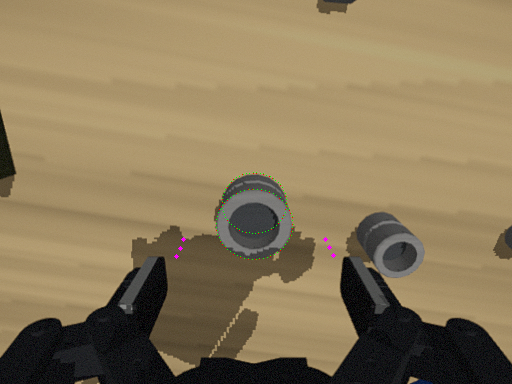

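The overlay shows the socket hasn't moved (433.8,-79.9). The finger tips appear farther back than the TCP by more than the stated 13 mm, so they closed over the socket's top. I'll check the true tip height from the scene camera.

Run:
```python
from h import *
grip(50)
o=get_obs(); im=get_image("scene"); cm=cam('scene'); w=get_image("wrist")
print(o['t'],o['grip_width'],o['tcp_pos'])
x0,y0,s=260,130,6
def draw(im,cm,x0,y0,s,W,H,fn):
    vis=cv2.resize(im[y0:y0+H,x0:x0+W,::-1],None,fx=s,fy=s,interpolation=cv2.INTER_NEAREST)
    Rt=Ro.from_euler('xyz',o['ee_rot'],degrees=True)
    for h,col in ((0,(255,0,255)),(13,(0,255,255)),(26,(0,255,0)),(39,(0,0,255))):
        for y in (-11,11):
          for sx in (-25,25):
            p=(proj(o['tcp_pos']+Rt.apply([sx,y,-h]),cm)[0]-[x0,y0]+.5)*s; cv2.circle(vis,tuple(int(round(q)) for q in p),2,col,-1)
    cv2.imwrite(fn,vis)
draw(im,cm,265,150,6,110,100,"pics/s5.png")
draw(w,cam('wrist',o),130,180,3,250,190,"pics/w5.png")
```

```text
8.3917 49.81946522409589 [434.00590552 -79.98575877  60.00318507]
```

View pics/s5.png

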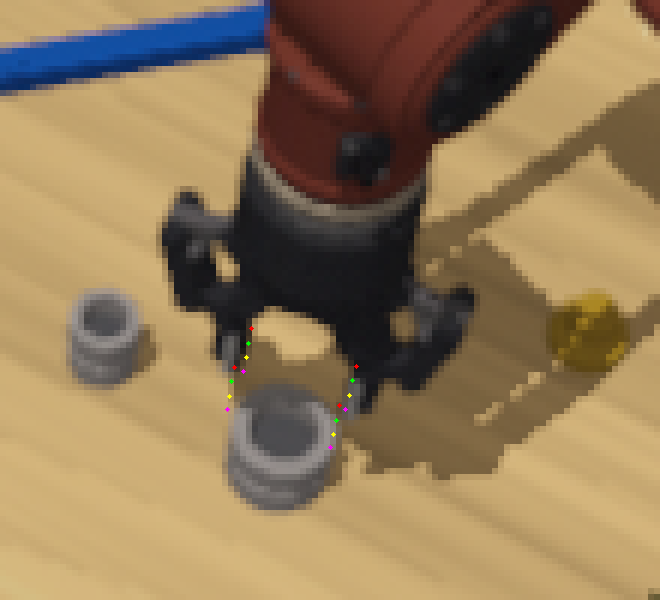

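View pics/w5.png

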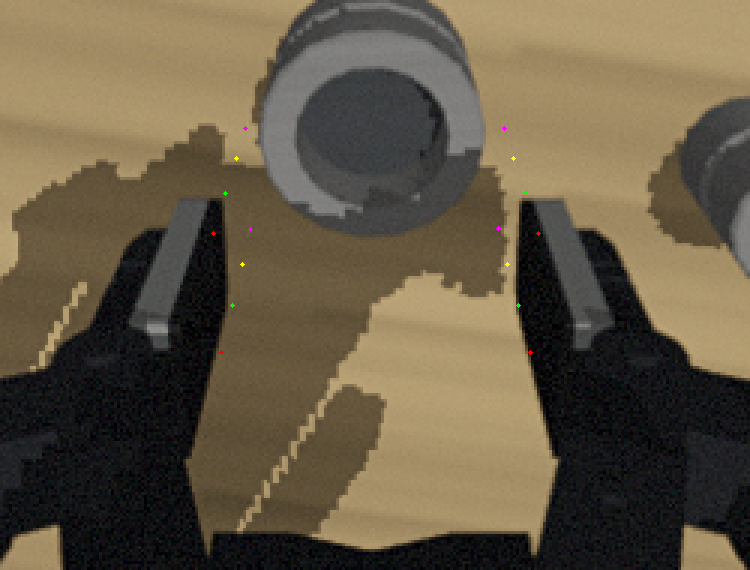

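Both views agree: at 50 mm opening the tips sit about 27 mm behind the reported TCP. To put the tips near z=17 the TCP has to go to about z=-10. I'll do this in steps while watching the forces.

Run:
```python
from h import *
grip(85)
move_l([433.9,-80,15],speed=150)
f0=get_obs()['wrist_force']
for z in (2,-10):
    move_l([433.9,-80,z],speed=80); o=get_obs(); print(z,o['tcp_pos'],o['wrist_force'].round(2))
    if abs(o['wrist_force'][2]-f0[2])>8: raise SystemExit("contact")
for w in (55,44):
    grip(w,60); o=get_obs(); print(o['t'],o['grip_width'],o['tcp_pos'],o['wrist_force'].round(2))
    if abs(o['wrist_force'][2])>15: raise SystemExit("force")
if o['grip_width']>46.5:
    move_l([433.9,-80,40],speed=100); wait(.1)
    o=get_obs(); print(o['t'],o['grip_width'],o['wrist_force'].round(2))
cv2.imwrite("pics/w6.png",get_image("wrist")[:,:,::-1]);cv2.imwrite("pics/s6.png",get_image("scene")[130:250,240:400,::-1].repeat(4,0).repeat(4,1))
```

```text
2 [434.00602956 -80.00762795   2.26944583] [ 0.49 -0.   -0.36]
-10 [433.39749857 -79.81111591 -10.27620225] [ 0.26 -0.41 -0.72]
10.4 54.780117901277116 [434.08293515 -80.04945309  -9.80799452] [-0.16  0.15  0.49]
10.6167 48.39000104638649 [434.38254991 -80.26409779  -9.42834088] [-0.99  0.12  4.85]
11.3667 48.466214404243765 [-0.66  0.18 -4.23]
```

View pics/s6.png

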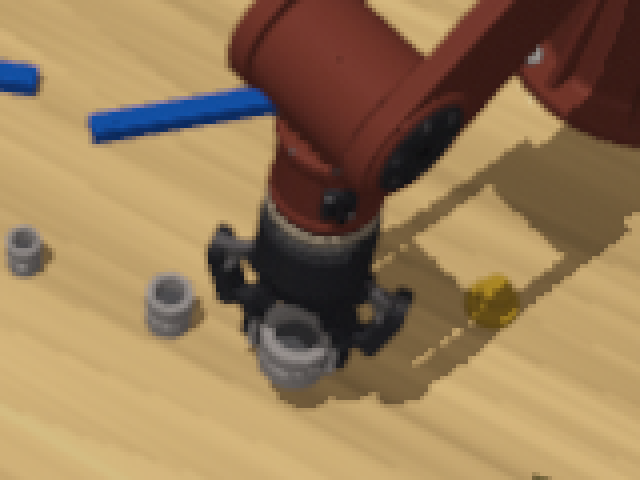

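View pics/w6.png

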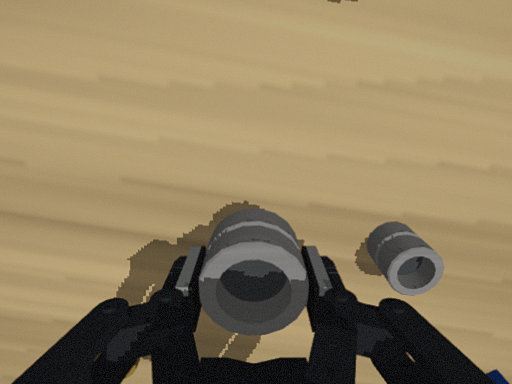

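The socket is held level: width 48.4 mm, about 4 N of load. Next I'll carry it to the pocket.

Run:
```python
from fit import *
move_l([433.9,-80,110],speed=200)
move_l([538.5,212.4,110],speed=220)
wait(.15)
o=get_obs(); print(o['t'],o['grip_width'],o['tcp_pos'])
im=get_image("wrist"); cv2.imwrite("pics/w7.png",im[:,:,::-1])
move_l([538.5,212.4,20],speed=120)
print(get_obs()['wrist_force'].round(1))
for z in (5,-1,-3.5):
    move_l([538.5,212.4,z],speed=50); o=get_obs(); print(z,o['tcp_pos'],o['wrist_force'].round(2),o['grip_width'])
    if o['wrist_force'][2]>10: print("contact"); break
cv2.imwrite("pics/s7.png",get_image("scene")[220:384,320:470,::-1].repeat(4,0)[:600].repeat(4,1))
cv2.imwrite("pics/w7b.png",get_image("wrist")[:,:,::-1])
print(get_obs()['t'])
```

```text
13.675 48.34497240592626 [538.32386731 211.46946482 110.02139369]
[ 0.7 -0.2 -3.4]
5 [537.91214479 212.24637883   4.41390704] [-0.02 -0.26 -3.49] 48.60167689367154
-1 [537.96265702 212.26720756  -1.53964758] [-0.02  1.81 -4.16] 48.29595888118127
-3.5 [538.78815177 212.45888008  -3.34086636] [ 0.07 -0.26 -3.35] 48.48647846503615
15.6917
```

View pics/s7.png

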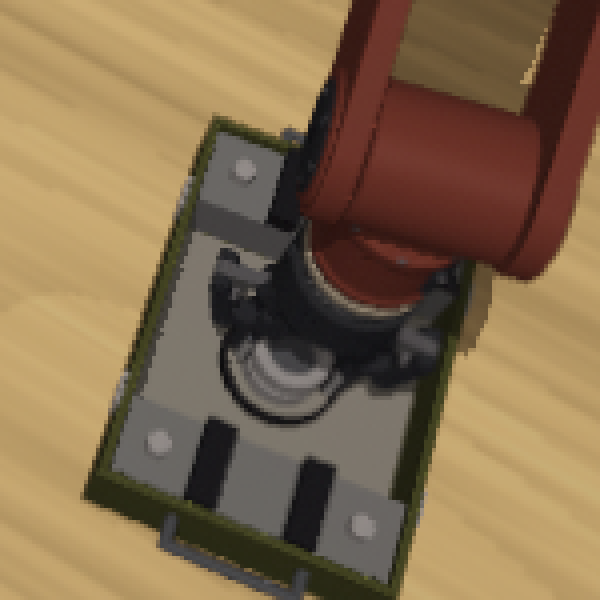

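View pics/w7.png

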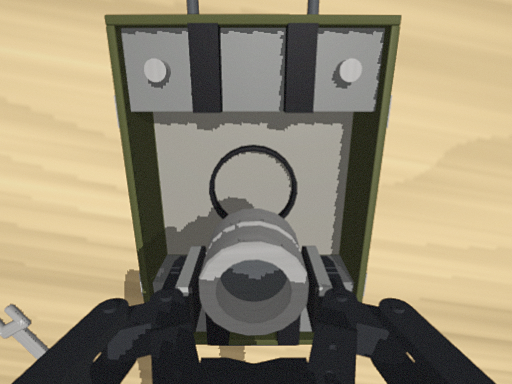

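View pics/w7b.png

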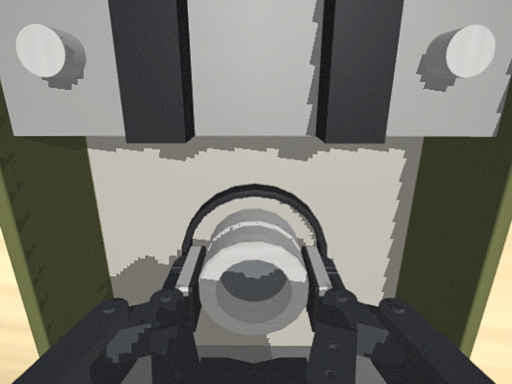

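The socket is centred inside the collar in s7 and w7b, but its full weight is still on the gripper. I'll lower it to contact and release.

Run:
```python
from fit import *
for z in (-4.7,-5.7):
    move_l([538.5,212.4,z],speed=30); o=get_obs(); print(z,o['tcp_pos'],o['wrist_force'].round(2))
    if o['wrist_force'][2]>2: break
grip(56); grip(75)
move_l([538.5,212.4,60],speed=150)
move_l([538.5,212.4,200],speed=250)
wait(.1)
o=get_obs(); im=get_image("wrist"); R=regions_of("big_socket_mid","wrist"); cm=cam('wrist',o)
cv2.imwrite("pics/w8.png",im[:,:,::-1])
for r in R: print(r['score'],r['extent'],fit_cyl(r['region'],cm,[538,212],25,6,46))
print(o['t'])
```

```text
-4.7 [538.74547478 212.4385814   -3.38605309] [-4.54 -1.53  5.47]
0.89 [252.5, 168.2, 45.4, 51.8] (array([538.74372296, 212.70886381]), np.float64(0.9474211316975463))
17.9083
```

View pics/w8.png

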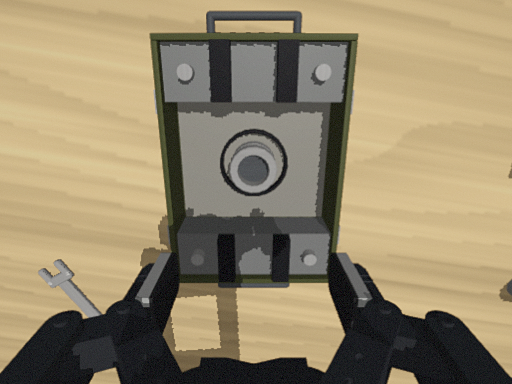

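The socket stands upright inside the collar, at (538.7,212.7) in the frame-fit and (253,165) in w8. Next is the handle.

Run:
```python
from fit import *
goto([640,-250,200],[180,0,-74]); wait(.15); 
grip(50)
o=get_obs(); im=get_image("wrist"); R=regions_of("long_handle_mid","wrist"); cm=cam('wrist',o)
pickle.dump((o,im,R),open("w9.pkl","wb")); cv2.imwrite("pics/w9.png",im[:,:,::-1])
print(o['t'],o['tcp_pos'],o['ee_rot'])
for r in R:
    ys,xs=np.nonzero(r['region']); b=cv2.minAreaRect(np.c_[xs,ys].astype(np.float32)); 
    print(r['score'],r['extent'],b,at_z([[xs.mean(),ys.mean()]],12,cm).round(1)); print(at_z(cv2.boxPoints(b),12,cm).round(1))
```

```text
20.25 [ 640.02999821 -249.84189037  200.02427486] [ 1.79999151e+02 -8.39019685e-05 -7.39876349e+01]
0.8 [255.1, 154.6, 21.1, 189.4] ((254.0, 153.5), (187.0, 20.0), 90.0) [[ 656.9 -245.4   12. ]]
[[ 745.4 -209.1   12. ]
 [ 751.2 -229.2   12. ]
 [ 539.9 -292.4   12. ]
 [ 532.8 -267.7   12. ]]
0.67 [373.7, 375.0, 35.2, 11.3] ((372.0, 377.0), (30.0, 12.0), 0.0) [[ 369.1 -513.5   12. ]]
[[ 353.2 -497.8   12. ]
 [ 376.1 -488.3   12. ]
 [ 388.3 -532.3   12. ]
 [ 365.6 -542.6   12. ]]
0.51 [506.4, 368.3, 11.2, 31.0] ((506.5, 368.5), (29.0, 9.0), 90.0) [[ 435.2 -713.    12. ]]
[[ 464.9 -685.    12. ]
 [ 468.5 -698.2   12. ]
 [ 416.6 -730.5   12. ]
 [ 412.9 -716.7   12. ]]
```

View pics/w9.png

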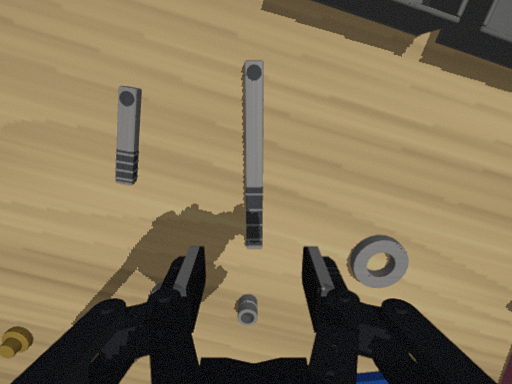

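w9 shows the long handle running vertically at columns 244–265, rows 60–248. The short handle (127,135) and the small socket (247,310) are clear of it. I'll fit the box model.

```bash
cat >> fit.py <<'E'
from scipy.optimize import minimize
def bar(p,L=220,W=20,z0=0,z1=18):
    a=np.radians(p[2]); R=np.array([[np.cos(a),-np.sin(a)],[np.sin(a),np.cos(a)]])
    S=np.array([[1,1],[1,-1],[-1,-1],[-1,1]])*[L/2,W/2]@R.T+np.array(p[:2])
    return np.vstack([np.c_[S,np.full(4,z)] for z in (z0,z1)])
def fit_bar(mask,cm,p0,z0=0,z1=18):
    mk=cv2.resize(mask.astype(np.uint8),None,fx=4,fy=4,interpolation=cv2.INTER_NEAREST).astype(bool)
    def cost(p):
        m=np.zeros(mk.shape,np.uint8)
        P=cv2.convexHull((proj(bar(p,z0=z0,z1=z1),cm)*4+1.5).astype(np.float32))
        cv2.fillConvexPoly(m,np.round(P*16).astype(np.int32),1,shift=4); m=m.astype(bool)
        return -(m&mk).sum()/(m|mk).sum()
    r=minimize(cost,p0,method='Nelder-Mead',options=dict(initial_simplex=np.array(p0)+np.array([[0,0,0],[6,0,0],[0,6,0],[0,0,4]]),xatol=.05,fatol=1e-4))
    return r.x,r.fun
E
python3 - <<'E'
from fit import *
o,im,R=pickle.load(open("w9.pkl","rb")); cm=cam('wrist',o)
p,f=fit_bar(R[0]['region'],cm,[643,-249,16]); print(p,f)
vis=cv2.resize(im[40:270,180:340,::-1],None,fx=2.6,fy=2.6,interpolation=cv2.INTER_NEAREST)
q=(proj(bar(p),cm)-[180,40]+.5)*2.6
for k in (0,4): cv2.polylines(vis,[q[k:k+4].round().astype(np.int32)],True,(0,0,255) if k else (0,255,0),1)
cv2.imwrite("pics/fit9.png",vis)
Rt=Ro.from_euler('xyz',o['ee_rot'],degrees=True)
# tip h estimate at grip width ~50
E
```

```text
[ 642.53048919 -249.50967762   16.06138901] -0.9457756270200971
```

View pics/fit9.png

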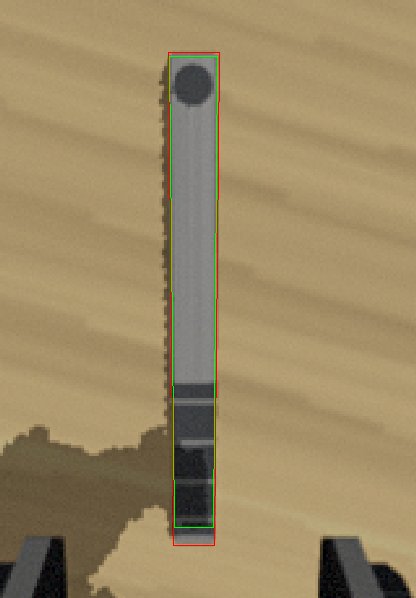

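The fit is (642.5,-249.5) with yaw 16.1°, and both ends agree within about 1 px. I'll measure the tip setback at the narrow opening before descending.

Run:
```python
from h import *
grip(22)
o=get_obs(); w=get_image("wrist"); print(o['t'],o['grip_width'])
cm=cam('wrist',o); x0,y0,s,W,H=150,180,3,220,190
vis=cv2.resize(w[y0:y0+H,x0:x0+W,::-1],None,fx=s,fy=s,interpolation=cv2.INTER_NEAREST)
Rt=Ro.from_euler('xyz',o['ee_rot'],degrees=True); hw=o['grip_width']/2
for h,col in ((15,(255,0,255)),(20,(0,255,255)),(25,(0,255,0)),(30,(0,0,255))):
    for y in (-11,11):
        for sx in (-hw,hw):
            p=(proj(o['tcp_pos']+Rt.apply([sx,y,-h]),cm)[0]-[x0,y0]+.5)*s; cv2.circle(vis,tuple(int(round(q)) for q in p),2,col,-1)
cv2.imwrite("pics/w10.png",vis)
```

```text
20.7333 21.960058097977676
```

View pics/w10.png

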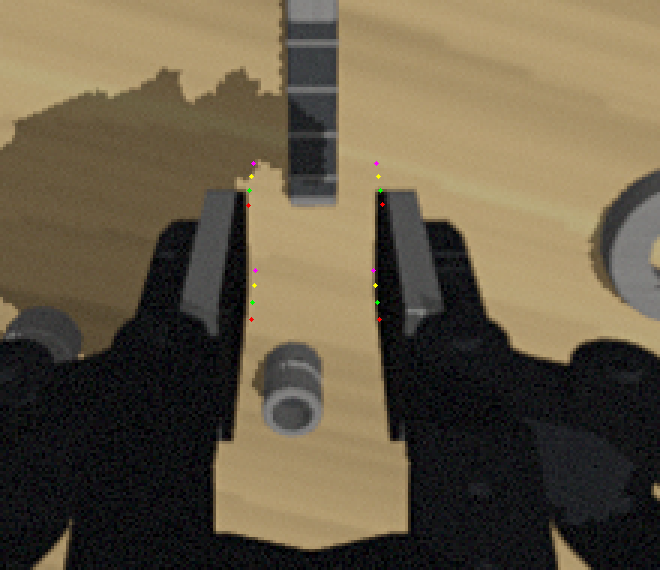

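Setback is about 25 mm at 22 mm opening. I'll grasp with the TCP at z=-20, which puts the tips about 5 mm above the table.

Run:
```python
from fit import *
grip(50)
X=[642.5,-249.5]; A=[180,0,-73.94]
move_l(X+[60],A,speed=250)
move_l(X+[0],speed=120); f0=get_obs()['wrist_force']
for z in (-12,-20):
    move_l(X+[z],speed=50); o=get_obs(); print(z,o['tcp_pos'],o['wrist_force'].round(2))
    if o['wrist_force'][2]-f0[2]>8: raise SystemExit("contact")
grip(14,100); o=get_obs(); print(o['t'],o['grip_width'],o['tcp_pos'],o['wrist_force'].round(2))
if o['grip_width']<16.5: raise SystemExit("missed")
move_l(X+[30],speed=80); wait(.1)
o=get_obs(); print(o['t'],o['grip_width'],o['wrist_force'].round(2),o['moment'].round(2),o['tcp_pos'])
im=get_image("wrist"); R=regions_of("long_handle_mid","wrist"); cm=cam('wrist',o); pickle.dump((o,im,R),open("w11.pkl","wb"))
cv2.imwrite("pics/w11.png",im[:,:,::-1])
cv2.imwrite("pics/s11.png",get_image("scene")[170:320,150:320,::-1].repeat(4,0).repeat(4,1))
print([ (r['score'],r['extent']) for r in R])
```

```text
-12 [ 642.0673568  -249.29858575  -12.497482  ] [-0.18  0.31  0.35]
-20 [ 641.89550733 -249.18164926  -20.79193525] [-0.21 -0.11  0.37]
23.6167 17.26479654575875 [ 643.00038704 -249.87184302  -19.37395965] [-0.33  0.57  1.86]
24.4917 17.31409536882319 [-0.4   0.33 -3.18] [ 0.05  0.03 -0.03] [ 641.7129471  -249.09819334   29.05582436]
[(0.61, [252.1, 190.1, 57.3, 349.9])]
```

View pics/w11.png

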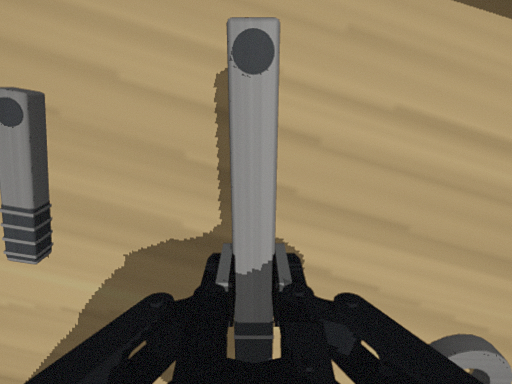

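View pics/s11.png

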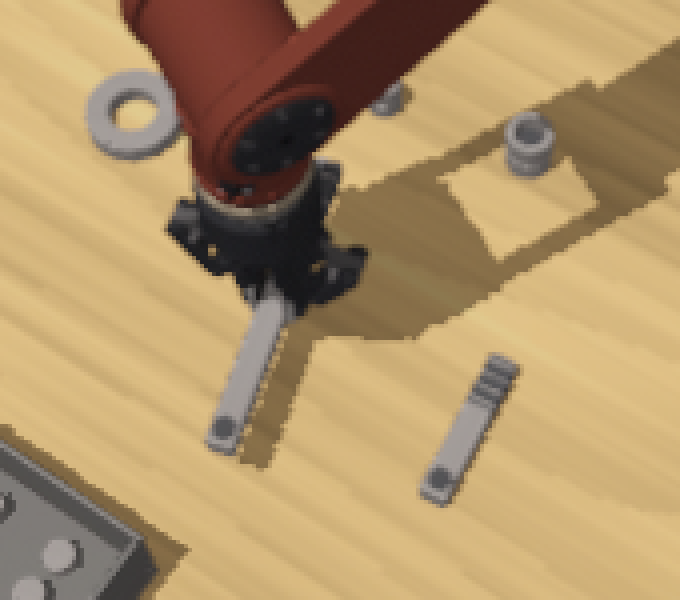

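Run:
```python
from fit import *
o,im,R=pickle.load(open("w11.pkl","rb")); cm=cam('wrist',o)
z=o['tcp_pos'][2]+19.8
print(proj(bar([o['tcp_pos'][0],o['tcp_pos'][1],o['ee_rot'][2]+90],z0=z,z1=z+18),cm).round(1))
S=[538.5,212.3]; A=[180,0,-80.2]
move_l([642.5,-249.5,110],speed=200)
goto(S+[110],A); wait(.2)
o=get_obs(); print(o['t'],o['grip_width'],o['wrist_force'].round(2),o['moment'].round(2),o['tcp_pos'])
im=get_image("wrist"); cv2.imwrite("pics/w12.png",im[:,:,::-1])
move_l(S+[60],speed=100); wait(.1); o=get_obs(); print(o['t'],o['tcp_pos'],o['ee_rot'],o['grip_width'])
im=get_image("wrist"); cm=cam('wrist',o); vis=im[:,:,::-1].copy()
q=proj(bar([538.5,212.3,9.8],L=244,W=42,z0=52,z1=68),cm)
for k in (0,4): cv2.polylines(vis,[q[k:k+4].round().astype(np.int32)],True,(0,0,255) if k else (0,255,0),1)
cv2.imwrite("pics/w13.png",vis)
cv2.imwrite("pics/s13.png",get_image("scene")[220:370,320:470,::-1].repeat(4,0).repeat(4,1))
```

```text
[[230.5  24.2]
 [278.6  24.2]
 [269.5 404.5]
 [238.9 404.5]
 [227.   14.7]
 [282.4  14.6]
 [271.  433.5]
 [237.5 433.5]]
27.1167 17.46331373488995 [ 1.11 -0.11 -2.72] [-0.01  0.02  0.03] [539.1125734  211.49549627 110.06359324]
27.9167 [539.49303624 212.59709118  60.9863545 ] [-1.79883675e+02  1.21405546e-02 -8.01985805e+01] 17.319864886247377
```

View pics/w13.png

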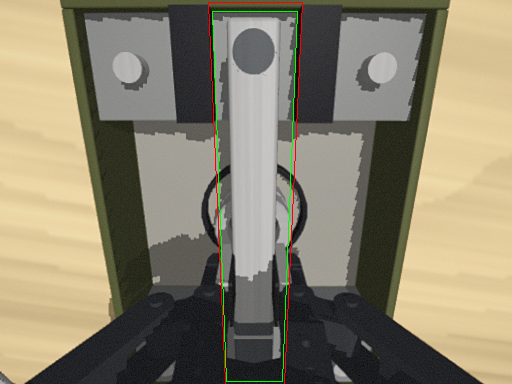

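View pics/s13.png

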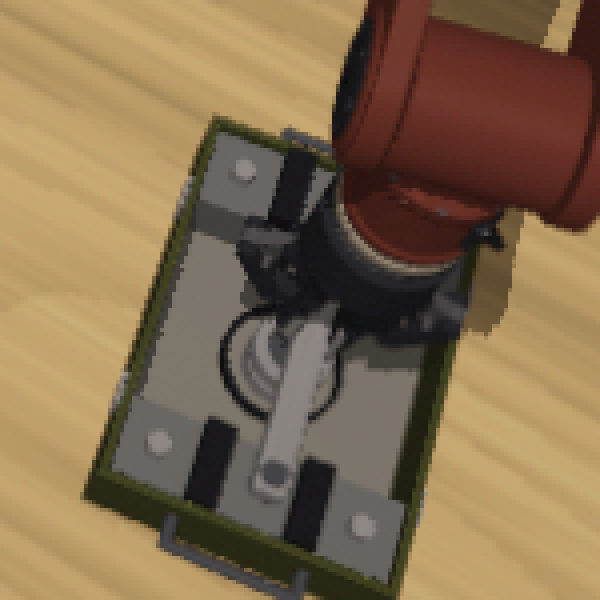

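w13 shows the bar centred between the black cheeks and the slot outline. I'll lower it to contact.

Run:
```python
from fit import *
S=[538.5,212.3]
move_l(S+[40],speed=80)
for z in (35,33,31.8,30.8,29.8):
    move_l(S+[z],speed=30); o=get_obs(); print(z,o['tcp_pos'],o['wrist_force'].round(2),o['moment'].round(2))
    if o['wrist_force'][2]>3: break
cv2.imwrite("pics/s14.png",get_image("scene")[220:370,320:470,::-1].repeat(4,0).repeat(4,1))
print(o['t'])
```

```text
35 [538.42030936 212.28339083  34.88500362] [ 0.55  0.35 -3.17] [ 0.04  0.   -0.01]
33 [538.46254658 212.27555657  32.96475775] [-0.02  0.11 -2.4 ] [ 0.   -0.03  0.03]
31.8 [538.78758982 212.40390045  32.56982469] [-1.07  0.1   2.69] [-0.11  0.33  0.06]
30.8 [538.80124823 212.39475645  32.53560588] [-4.28 -1.71  8.56] [-0.24  0.7  -0.01]
29.4833
```

View pics/s14.png

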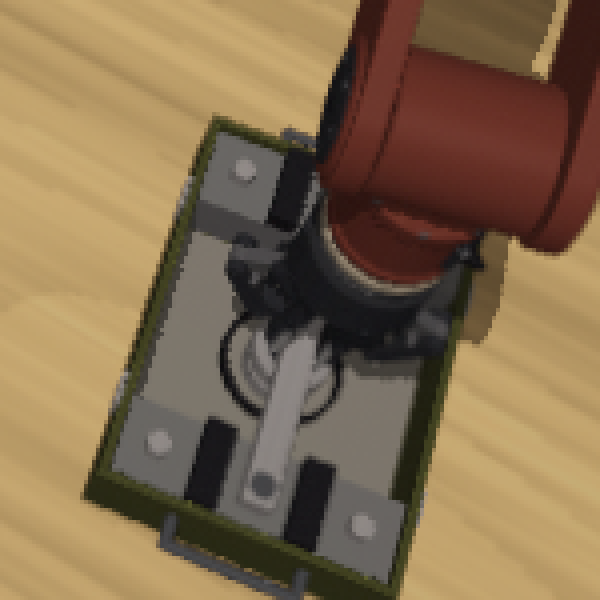

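Contact came at TCP z≈32.5, as predicted for the slot floor. I'll release, retreat and check.

Run:
```python
from fit import *
S=[538.5,212.3]
move_l(S+[32.3],speed=30)
grip(28); grip(50)
move_l(S+[80],speed=100)
move_l(S+[210],speed=250); wait(.15)
o=get_obs(); im=get_image("wrist"); cm=cam('wrist',o); R=regions_of("long_handle_mid","wrist"); R2=regions_of("big_socket_mid","wrist")
vis=im[:,:,::-1].copy()
for r in R:
    if r['score']<.4: continue
    p,f=fit_bar(r['region'],cm,[538,212,10],52,70); print(r['score'],r['extent'],p,f)
q=proj(bar([538.5,212.3,9.8],z0=52,z1=70),cm)
cv2.polylines(vis,[q[4:].round().astype(np.int32)],True,(0,0,255),1)
print([(r['score'],r['extent']) for r in R2]); print(o['t'],o['wrist_force'].round(2))
cv2.imwrite("pics/w15.png",vis)
s=get_image("scene"); t=get_image("top")
cv2.imwrite("pics/s15.png",s[:,:,::-1]);
for n,st in (("short_handle_mid",55),("mid_socket_mid",20),("small_socket_mid",17)):
    for r in regions_of(n,"top")[:1]:
        ys,xs=np.nonzero(r['region']); print(n,xs.mean().round(1),ys.mean().round(1))
```

```text
0.69 [502.4, 378.4, 19.2, 11.2] [538. 212.  10.] 0.0
0.57 [253.3, 161.2, 22.6, 216.6] [538.39235407 212.60828476   9.74610669] -0.9623717866643905
[(0.66, [252.7, 166.2, 45.6, 42.2])]
31.8333 [-0.06 -0.3   0.03]
short_handle_mid 210.9 145.6
mid_socket_mid 231.6 203.6
```

View pics/w15.png

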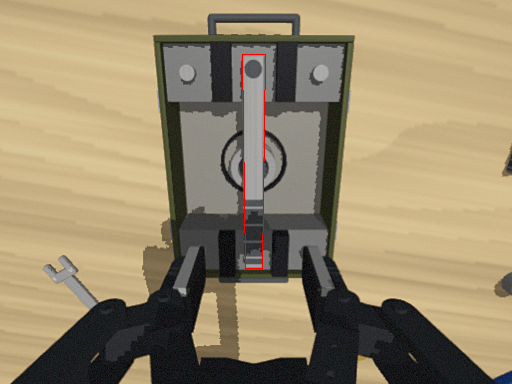

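View pics/s15.png

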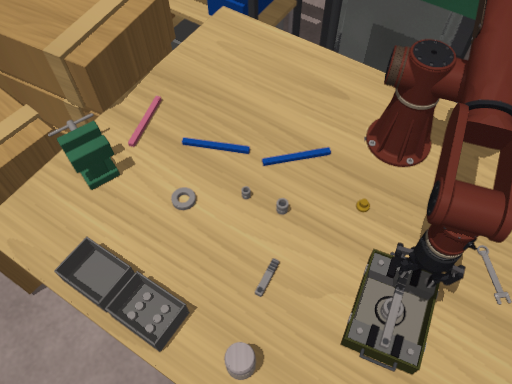

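The handle fit is (538.4,212.6) at yaw 9.75°, essentially at the slot's middle, and the socket is visible under it inside the collar. In s15 the bystanders are where they started and the arm is clear, so I'm handing in.

```bash
python3 -c "
from station import *
sign_off(); print(get_obs()['t'])"
```

```text
the job is handed in; nothing more can be done
the job is handed in; nothing more can be done
```

I packed the widest socket upright in the round pocket, laid the long handle in the slot above it, and handed the job in at about 32 s of the 61 s allowed.

**Last checks**
- **Socket:** before the handle went in, I measured it at (538.7, 212.7) against a pocket centre of about (538.4, 212.4). Afterwards I only saw it from above, still inside the collar under the handle; I did not fit its position again.
- **Handle:** I measured it at (538.4, 212.6) with yaw 9.75°, against a slot middle of about (538.5, 212.3) and 9.8°. It touched down at the expected height of the slot floor.
- **Bystanders:** the networks found the short handle and the middle socket unmoved in the top camera. They did not report the small socket that time, but the scene picture shows it where it started.
- **Arm:** it ended clear of everything, with about zero wrist force.

**What disagreed or failed**
- **Missed grasp:** the first try at the socket closed over its top without moving it, with about 10 N on the wrist. The finger tips are about 25–27 mm behind the reported TCP at these openings, more than I took from the tool description. I corrected for that, and the second try held.
- **Case position:** the collar fit and the rim-corner fit differed by about 3 mm, so I used a value between them. That is well inside the tolerances.

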